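# Open the oil filler of a vacuum pump

### The job

The vacuum pump is due for an oil top-up: unscrew the red filler cap from its slanting neck (anticlockwise, a little over one and a half turns, without forcing the thread) and keep hold of it as it comes free, so that it never drops. Set it down right way up (open side down) inside the metal drip tray and let go of it, leaving the oil bottle standing where it is.

Things in the scene. Friction and masses are not known exactly. Their poses are not given: they have to be found in the camera images.
- cap: Loose red screw cap of the pump's oil filler: finely ribbed cylinder 44 mm across, 34 mm tall, about 60 g, white dot near the edge of its top. Origin: centre of its open end; z runs out of its closed top along its axis, x to the white dot's side. It starts screwed right down on the neck, leaning 30 degrees with it. Turns easily; let go part-way, it stays put but wobbles up to 0.2 rad.
- cap_grip (a point): Point on the cap's axis 22 mm from its open end, 12 mm under its top: grip the ribbed side at this height, fingers along the cap's axis. Fingertips may reach to the open end but no more than 1 mm past it: there, 1.5 mm under the closed cap, begins the 45 mm wide blue boss that carries the neck.
- filler_neck: Fixed threaded neck under the cap. Origin: centre of its rim; z: thread axis, out of the neck, leaning 30 degrees from vertical to the pump's front. Closed, the cap's origin is 24 mm below the rim on this axis. Right-hand thread, 10 mm rise a turn (1.6 mm a rad; back the gripper away with it), 1 mm play.
- neck_rim (a point): The neck's rim centre again (same point, same axes). Turned anticlockwise as seen from its top, the cap leaves the thread between 1.45 and 1.6 turns (9 to 10 rad), when its origin is about 8 mm below this rim; from then on nothing holds it, so be gripping it before 1.4 turns (8.8 rad) and keep gripping to the end. Another 8 mm or more along the axis clears the neck.
- pump: Vacuum pump, fixed, 125 x 300 x 165 mm: blue oil case at its right, grey finned motor and black cowl at its left. Origin: centre of its underside; -x is its front (roughly towards the robot), +y runs to the motor, z up. In this frame (mm) the neck's rim is at -57, -86, 177 and the top of the oil case at z 130; a steel intake flange 43 mm across tops out at 34, -60, 165.
- tray: Loose shallow stainless steel drip tray, 160 mm (its x) by 220 mm (its y), rim 14 mm high, walls and floor 3 mm thick, 0.5 kg, empty, on the worktop to the right of the pump. Origin: centre of its underside; z up.
- oil_bottle: White plastic bottle with a white cap (62 mm across, 120 mm tall) holding the oil for the pump, standing on the worktop beyond the tray. Origin: centre of its underside, z up. Leave it standing where it is.
Not all that is in view belongs to the job. There is more than one size of the cap; the one meant has the size given above. Of the things that look like the oil_bottle, the smaller one is meant.

How it is judged:
By the outcome, as a careful person would: the job done as asked, in the order asked, and still so for the second after the job is handed in, with the robot touching nothing.
It also fails if it takes over 72 s, if anything falls off the work surface, if the arm or the gripper's body presses on something with over 40 N, if the wrist force passes 120 N, or if a joint passes its speed limit or range.

### The arm

A 6-joint arm with a two-finger parallel gripper is mounted at the origin on a cart in front of the work surface, level with it; the furniture and walls round the work are solid. World frame = base frame: x ahead of the robot, y to its left, z up, the work surface at z = 0. Lengths are in m, angles in rad, forces in N, time in s.
With the tool pointing down it reaches from about 0.25 to 0.725 m from the base axis. Payload 4 kg.
Tool frame: the origin (TCP) lies on the centre line of the jaws, within the pads' length; the fingertips stand 22 mm ahead of it and the grasp point (between the pads) lies 3 mm ahead of it; z points along the fingers, y is the line along which they close (so a half turn about z gives the same grasp; the last joint's range is limited). The gripper opens to 85 mm and grips with 20 to 120 N. Pads are 22 mm wide; open, the fingers measure 114 mm over their backs; the gripper's body (76 mm by 85 mm) begins 54 mm behind the grasp point. The pads swing forward as they close: fully open they stand 13 mm farther back than shut.
Start: joints at [-1.111, 0.241, 0.005, 1.335, 0, 1.571], TCP at [0.222, -0.448, 0.253] pointing down, gripper open.
Joint ranges: [-2.72, 2.72], [-1.05, 1.87], [-1.09, 1.28], [-1.99, 2.15], [-1.42, 1.44], [-3.14, 3.14]. Speed limits (rad/s): [2.79, 2.79, 3.14, 3.14, 3.14, 3.14].

### API

Orientations are given as a unit quaternion [x, y, z, w].
In Python, from workcell import bot gives the robot as it stands.
- The arm moves only by the shell command python3 -m inch 'ROWS'. ROWS is JSON, one flat list of numbers, 7 for each row, row after row: the shift along the world's x, y, z in mm, then the turn, a rotation vector about the world's x, y, z in rad, then the opening in per cent of the stroke, from 0 (shut) to 100 (fully open). A call has 1 to 8 rows; each row is the pose to reach, as a shift and turn from the pose commanded when the call began; what a row does not reach only later rows make up. A row lasts 1/12 s, in which the tool goes at most 41.7 mm and 7.16 degrees, less where a joint would pass 70% of its speed; a pose out of reach is approached as far as the arm can. A call with a gripper value outside its range is refused whole. The fingers move at their own pace and stop on an object; the grip force is fixed at half the most. Time passes only in rows, so rows that repeat a pose let the fingers close. It gives the time, the measured TCP pose, the force, the opening and the grip force at its end, in the units of the state.
- bot.get_obs(): the state, without advancing time (a new reading comes with each control period).
- bot.camera(name): name is "scene" or "top"; returns the picture (384x512x3 uint8, blue, green, red); there is no depth.
- bot.camera_info(name): a dict with "intrinsics" (3x3 intrinsics, pixels), "camera_from_world" (4x4, takes a point from world to camera coordinates). Camera axes: x right, y down, z forward; pixel columns grow to the right and rows downward; lengths in m; the calibration is good to about 2 mm. A picture is of the moment at which its call begins. camera_info takes no time and is no camera call.
- bot.job_done(): hands the job in; it is judged then, once.
Trained networks look in the newest picture that a camera, given by its name, has taken for a name from the list of things; names that differ only in an ending like _2 or _b are one class to them, and where a whole thing is asked for, a point or a joint stands for the part that bears it (a point fixed in the world has none). Each returns a list of dicts, best first, with "confidence" (0 to 1); they miss things now and then, are a little off and sometimes report something else, mostly with a low value. They report only what shows in the picture. A call takes as long as a camera call. They do not tell look-alikes from the thing itself.
- bot.silhouettes(camera, target): "mask" (384x512 bool, what is visible of it) and "uv" ([column, row] in pixels, amid what is visible of it).
- bot.spot_point(camera, target): "uv" ([column, row] in pixels: a listed point, or the origin of a listed thing).
The state is a dict: "clock": time; "joint_pos": joint angles; "joint_vel": joint speeds; "tau": joint torques, N m; "eef_pos": TCP position; "tool_rot": TCP orientation; "ft_force": force on the tool from outside, world axes, zero at the start; "ft_torque": the same for the moment, N m; "grip_width": finger opening in m; "grasp_force": force on a finger pad.
Only numpy, scipy, OpenCV 4.12 (cv2) and the standard library are available. Lean on these libraries where they do the work, as an engineer would, in place of code of your own. Each camera call takes 0.05 s, during which the arm holds its last target. There are 200 camera calls.

## Working session

There is one attempt and no reset: what is moved stays moved. The work goes in short steps, Python scripts to look and compute and a shell command to move; the robot and the scene stay as the last step left them, time stands still between calls to the robot, and variables do not carry over. Pictures are saved under pics/ and viewed, at most 10 in all, crops included, and the job is handed in when it is done.

```bash
ls; mkdir -p pics; cat > h.py <<'E'
import numpy as np, cv2
from workcell import bot
from scipy.spatial.transform import Rotation as R
def P(c):
    i=bot.camera_info(c); return np.array(i["intrinsics"])@np.array(i["camera_from_world"])[:3]
def proj(c,p):
    q=P(c)@np.append(p,1); return q[:2]/q[2]
def tri(u1,u2,c1="scene",c2="top"):
    x=cv2.triangulatePoints(P(c1),P(c2),np.float64(u1).reshape(2,1),np.float64(u2).reshape(2,1)); return (x[:3]/x[3]).ravel()
def onz(c,uv,z):
    M=P(c); A=np.c_[M[:,0],M[:,1],-np.array([*uv,1])]; return np.r_[np.linalg.solve(A,-(M[:,2]*z+M[:,3]))[:2],z]
E
python3 - <<'E'
from h import *
ims=[]
for c in("scene","top"):
    im=bot.camera(c); cv2.imwrite(f"pics/{c}0.png",im); ims.append(im)
    i=bot.camera_info(c); T=np.array(i["camera_from_world"]); print(c,np.round(-T[:3,:3].T@T[:3,3],3),np.round(T[2,:3],2),i["intrinsics"][0][0])
    for t in("cap","neck_rim","pump","tray","oil_bottle","cap_grip"):
        print(c,t,[(np.round(d["uv"]).tolist(),round(d["confidence"],2)) for d in bot.spot_point(c,t)])
        if t in("cap","tray","oil_bottle"): print("  sil",[(np.round(d["uv"]).tolist(),round(d["confidence"],2),int(d["mask"].sum())) for d in bot.silhouettes(c,t)])
cv2.imwrite("pics/both.png",cv2.resize(np.vstack(ims),(800,1200))[:,:])
o=bot.get_obs();print(o["clock"],o["tool_rot"],o["grip_width"])
E
```

```text
pics
scene [-0.109  0.822  0.717] [ 0.55 -0.67 -0.49] 499.7511517233013
scene cap [([219.0, 234.0], 0.93), ([175.0, 199.0], 0.6), ([175.0, 193.0], 0.5), ([149.0, 278.0], 0.34)]
  sil [([221.0, 227.0], 0.94, 605), ([176.0, 194.0], 0.86, 402)]
scene neck_rim [([323.0, 225.0], 0.37)]
scene pump []
scene tray [([325.0, 224.0], 0.8)]
  sil [([328.0, 221.0], 0.58, 2278)]
scene oil_bottle [([292.0, 273.0], 0.79), ([232.0, 203.0], 0.66)]
  sil [([232.0, 187.0], 0.57, 856)]
scene cap_grip [([177.0, 195.0], 0.97), ([219.0, 223.0], 0.92)]
top [0.448 0.048 1.167] [ 0.1  -0.01 -0.99] 409.29877475587915
top cap [([254.0, 173.0], 0.91), ([199.0, 157.0], 0.56)]
  sil [([202.0, 159.0], 0.63, 317), ([256.0, 170.0], 0.62, 368)]
top neck_rim []
top pump [([176.0, 166.0], 0.92)]
top tray [([323.0, 230.0], 0.6)]
  sil [([323.0, 232.0], 0.55, 4685)]
top oil_bottle [([247.0, 255.0], 0.86), ([298.0, 148.0], 0.84)]
  sil [([297.0, 147.0], 0.81, 492), ([248.0, 256.0], 0.75, 924)]
top cap_grip [([256.0, 173.0], 0.66), ([200.0, 161.0], 0.54)]
1.0 [ 9.73686622e-01  2.27891120e-01 -1.78916933e-06 -8.59458255e-06] 0.08533405054932483
```

View pics/scene0.png

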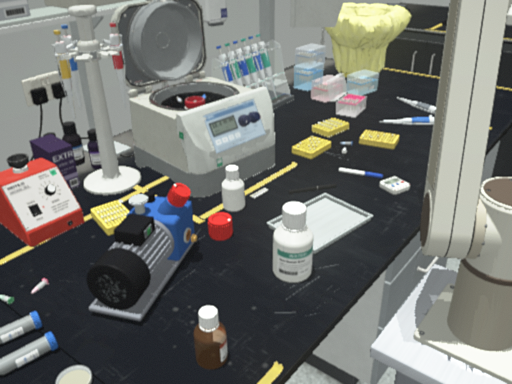

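View pics/top0.png

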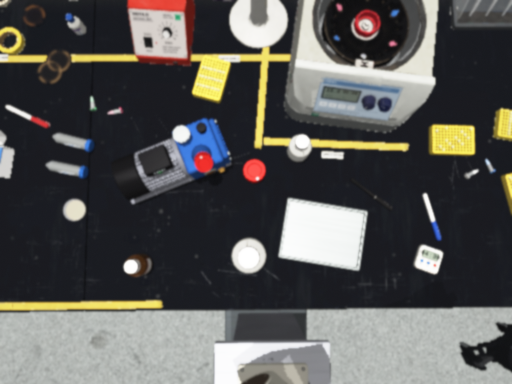

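The scene view shows the pump at the left, with a red cap on its neck at (178,193). A second red cap lies on the worktop at (219,227). White bottles stand at (232,187) and (292,245), and the tray is at (328,221). In the top view the same things are at: pump cap (202,160), loose cap (254,171), small bottle (298,148), large bottle (248,256), tray (323,232).

Candidate caps are scene (178,193) / top (202,160) and scene (219,227) / top (254,171). The first fits because it sits tilted on the pump's slanting neck. I'll check it in one crop.

```bash
python3 - <<'E'
from h import *
s=cv2.imread("pics/scene0.png");t=cv2.imread("pics/top0.png")
a=cv2.resize(s[165:325,80:255],None,fx=3.4,fy=3.4,interpolation=3)
a=cv2.resize(s[170:330,80:213],(400*1,481),interpolation=3)
b=cv2.resize(t[110:210,105:270],(400,242),interpolation=3)
c=cv2.resize(t[110:190,170:270],(400,320),interpolation=3)
cv2.imwrite("pics/crop1.png",np.hstack([cv2.copyMakeBorder(a,0,81,0,0,0),np.vstack([b,c])]))
for n,u,v in(("cap",(178,193),(202,160)),("loose",(220,227),(254.5,171)),("small bottle mid",(232,187),(298,148)),):
    print(n,tri(u,v))
for z in(0,.014): print("tray",onz("top",(323,232),z))
# mask sizes
for cam,im in(("scene",s),("top",t)):
    for d in bot.silhouettes(cam,"cap"):
        y,x=np.nonzero(d["mask"]); print(cam,d["uv"],x.min(),x.max(),y.min(),y.max(),cv2.minAreaRect(np.c_[x,y].astype(np.float32)))
for d in bot.silhouettes("top","tray"):
    y,x=np.nonzero(d["mask"]); r=cv2.minAreaRect(np.c_[x,y].astype(np.float32));print(r,[onz("top",p,.014).round(3) for p in cv2.boxPoints(r)])
for d in bot.silhouettes("top","pump"):
    y,x=np.nonzero(d["mask"]);print("pump",d["uv"],d["confidence"],cv2.minAreaRect(np.c_[x,y].astype(np.float32)))
E
```

```text
cap [0.6288107  0.17302961 0.17578558]
loose [0.62668496 0.04516423 0.01911129]
small bottle mid [ 0.68413345 -0.07354634  0.06410094]
tray [ 0.45203759 -0.15001275  0.        ]
tray [ 0.45198528 -0.14764276  0.014     ]
scene [220.9, 227.0] 208 232 212 239 ((220.0, 225.5), (27.0, 24.0), 90.0)
scene [176.3, 193.9] 167 189 183 206 ((178.20001220703125, 194.59999084472656), (19.677396774291992, 22.360679626464844), 26.56505012512207)
top [201.7, 159.0] 194 212 152 171 ((203.0, 161.5), (19.0, 18.0), 90.0)
top [255.9, 169.9] 245 264 160 182 ((254.5, 171.0), (22.0, 19.0), 90.0)
((322.851318359375, 234.3918914794922), (80.71990203857422, 59.67683029174805), 9.462322235107422) [array([ 0.383, -0.021,  0.014]), array([ 0.547, -0.05 ,  0.014]), array([ 0.509, -0.275,  0.014]), array([ 0.345, -0.242,  0.014])]
pump [171.8, 161.3] 0.78 ((169.3052978515625, 159.94558715820312), (56.020362854003906, 115.09616088867188), 70.07442474365234)
```

View pics/crop1.png

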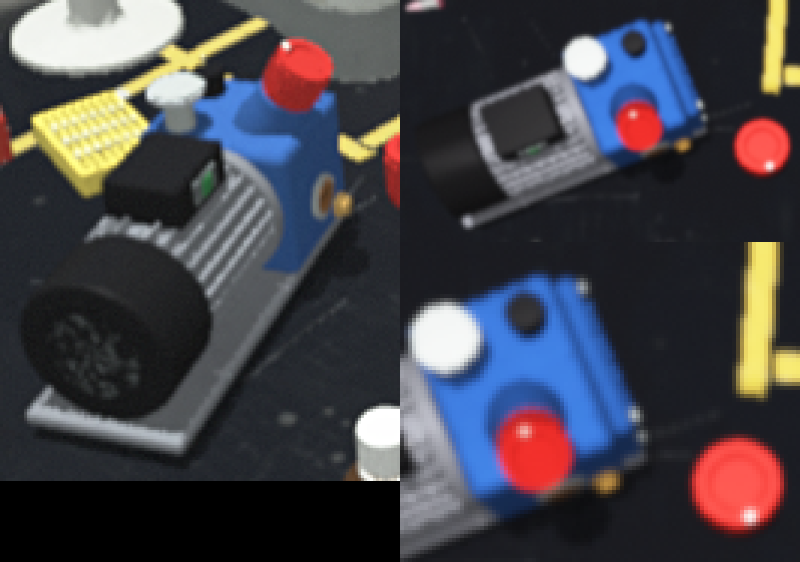

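```bash
cat > fit.py <<'E'
from h import *
from scipy.optimize import least_squares
from scipy.spatial import ConvexHull
def pose(p): return R.from_euler("z",p[2]), np.array([p[0],p[1],0])
def pts(p,L):
    r,t=pose(p); return r.apply(np.array(L)/1000)+t
ax=np.array([-.5,0,3**.5/2]); rim=np.array([-57,-86,177.])
def capcloud(s=0):
    e1=np.array([3**.5/2,0,.5]);e2=np.array([0,1,0]);a=np.linspace(0,2*np.pi,48,endpoint=False)
    return np.vstack([rim+ax*(h+s)+22*(np.cos(a)[:,None]*e1+np.sin(a)[:,None]*e2) for h in(-24,10)])
def box(uv): return np.r_[uv.min(0),uv.max(0)]
def redbox(im,c,w=16):
    x0,y0=int(c[0]-w),int(c[1]-w); s=im[y0:y0+2*w,x0:x0+2*w].astype(float)
    m=np.clip((s[...,2]-s[...,:2].max(2))/110,0,1); n,l,st,ce=cv2.connectedComponentsWithStats((m>.4).astype(np.uint8))
    k=1+np.argmax(st[1:,4]); x,y,ww,hh=st[k][:4]; return np.array([x+x0-.0,y+y0,x+x0+ww-1,y+y0+hh-1],float)
E
python3 - <<'E'
from fit import *
s=cv2.imread("pics/scene0.png");t=cv2.imread("pics/top0.png")
B={"scene":redbox(s,(178,194)),"top":redbox(t,(203,161))}; print(B)
pr=lambda c,X:np.array([proj(c,x) for x in X])
def res(p):
    r=[]
    for c in B: r+=list(box(pr(c,pts(p,capcloud())))+[.5,.5,-.5,-.5]-B[c])
    f=pts(p,[[34,-60,165]])[0]
    r+=list((proj("scene",f)-[138.8,198.6])*.6)+list((proj("top",f)-[181.3,133.5])*.6)
    return np.array(r)
o=least_squares(res,[.68,.25,.35],loss="soft_l1");print(o.x,np.round(o.fun,1) , np.round(res(o.x),1))
p=o.x
for c,X,l in(("scene",[[-62.5,150,0],[62.5,150,0]],"140.8,319.6 / 89,307"),("top",[[-62.5,150,0],[-62.5,-150,0]],"133,201.6 / 229,157")): print(c,pr(c,pts(p,X)),l)
np.save("p.npy",p)
r,_=pose(p); print("rim",pts(p,[rim]),"axis",r.apply(ax),"grip",pts(p,[rim-2*ax]))
E
```

```text
{'scene': array([167., 183., 190., 206.]), 'top': array([194., 152., 212., 172.])}Traceback (most recent call last):
  File "<stdin>", line 11, in <module>
    return func(*args, **kwargs)
    result = trf(vector_fun.fun, vector_fun.jac, x0, f0, J0, lb, ub, ftol, xtol,
                 gtol, max_nfev, x_scale, loss_function, tr_solver,
                 tr_options.copy(), verbose, callback=callback_wrapped)
    return trf_no_bounds(
        fun, jac, x0, f0, J0, ftol, xtol, gtol, max_nfev, x_scale,
        loss_function, tr_solver, tr_options, verbose, callback=callback)
    f_new = fun(x_new)
    self._update_fun()
    ~~~~~~~~~~~~~~~~^^
    self.f = self.fun_wrapped(xp_copy(self.x))
             ~~~~~~~~~~~~~~~~^^^^^^^^^^^^^^^^^
    return np.atleast_1d(self.fun(x))
                         ~~~~~~~~^^^
    return self.f(x, *self.args, **self.kwargs)
           ~~~~~~^^^^^^^^^^^^^^^^^^^^^^^^^^^^^^
  File "<stdin>", line 7, in res
  File "<stdin>", line 4, in <lambda>
  File "h.py", line 7, in proj
    q=P(c)@np.append(p,1); return q[:2]/q[2]
      ~^^^
  File "h.py", line 5, in P
    i=bot.camera_info(c); return np.array(i["intrinsics"])@np.array(i["camera_from_world"])[:3]
ValueError: time passes only in moves, steps and waits
```

The crop confirms it: this cap sits on the slanting neck of the blue oil case, with its white dot at its upper left. The other red cap lies flat on the worktop and is wider.

```bash
sed -i 's/^def P(c):/import functools\n@functools.cache\ndef P(c):/' h.py; cat > a.py <<'E'
from fit import *
s=cv2.imread("pics/scene0.png");t=cv2.imread("pics/top0.png")
B={"scene":redbox(s,(178,194)),"top":redbox(t,(203,161))}; print(B)
pr=lambda c,X:np.array([proj(c,x) for x in X])
def res(p):
    r=[]
    for c in B: r+=list(box(pr(c,pts(p,capcloud())))+[.5,.5,-.5,-.5]-B[c])
    f=pts(p,[[34,-60,165]])[0]
    r+=list((proj("scene",f)-[138.8,198.6])*.6)+list((proj("top",f)-[181.3,133.5])*.6)
    r+=list((proj("scene",pts(p,[[-62.5,150,0]])[0])-[140.8,319.6])*.5)
    r+=list((proj("top",pts(p,[[-62.5,150,0]])[0])-[133,201.6])*.5)
    return np.array(r)
o=least_squares(res,[.68,.25,.35],loss="soft_l1");p=o.x;print(p,np.round(res(p),1))
np.save("p.npy",p)
r,_=pose(p); a=r.apply(ax); print("rim",pts(p,[rim]),"axis",a,"grip",pts(p,[rim-2*ax]))
ob=bot.get_obs(); Q=R.from_quat(ob["tool_rot"]); print("tool\n",Q.as_matrix().round(3))
T=pts(p,[rim+ax])[0]  # TCP 25mm from open end
for k in range(4):
    y=R.from_rotvec(a*np.pi/2*k).apply(r.apply([0,1,0])); z=-a
    M=R.from_matrix(np.c_[np.cross(y,z),y,z]); print(k,(M*Q.inv()).as_rotvec().round(3))
print("TCP target",T, "pre(+80)",T+.08*a, "shift mm",((T+.08*a-ob["eef_pos"])*1000).round(1), ob["joint_pos"])
E
python3 a.py
```

```text
{'scene': array([167., 183., 190., 206.]), 'top': array([194., 152., 212., 172.])}
[0.64740073 0.27095663 0.3520415 ] [ 0.7  0.   0.9  0.9 -0.1 -1.  -0.3 -0.7  0.1 -0.8  0.  -0.5 -0.4  3.1
 -0.   0.8]
rim [[0.62355058 0.1705765  0.177     ]] axis [-0.46933536 -0.17240741  0.8660254 ] grip [[0.62448925 0.17092132 0.17526795]]
tool
 [[ 0.896  0.444  0.   ]
 [ 0.444 -0.896 -0.   ]
 [ 0.     0.    -1.   ]]
0 [-0.723 -0.311  2.934]
1 [ 0.547 -0.218 -1.636]
2 [ 0.207 -0.481 -0.105]
3 [-0.212 -0.532  1.427]
TCP target [0.62308124 0.1704041  0.17786603] pre(+80) [0.58553441 0.1566115  0.24714806] shift mm [363.6 604.7  -6.2] [-1.11102384e+00  2.40611506e-01  5.03309859e-03  1.33516406e+00
  3.66705248e-06  1.57080724e+00]
```

```bash
python3 -m inch '[30,50,40,0,0,0,100, 60,100,40,0.05,-0.1,-0.02,100, 80,140,40,0.08,-0.2,-0.04,100, 100,170,40,0.1,-0.24,-0.05,100, 120,200,40,0.12,-0.28,-0.06,100, 140,230,40,0.14,-0.32,-0.07,100, 160,260,40,0.16,-0.38,-0.08,100, 180,300,40,0.2,-0.48,-0.1,100]'
python3 -c "
from workcell import bot
o=bot.get_obs();print(o['joint_pos'],o['eef_pos'],o['clock'])"
```

```text
clock: 1.87
eef_pos: [0.3921, -0.1687, 0.2949]
tool_rot: [0.95, 0.172, 0.256, -0.042]
ft_force: [1.1, -0.3, 0.2]
grip_width: 0.0853
grasp_force: 0.0
[-0.69493787 -0.14570767 -0.40620888  1.02345961  0.44624265  2.15328496] [ 0.39209083 -0.16870474  0.29487939] 1.8667
```

```bash
cat > go.py <<'E'
from fit import *
import sys
def target(s,th,off=(0,0,0)):
    "s mm: TCP height above closed-grip position along axis; th rad unscrewed from start yaw"
    p=np.load("p.npy"); r,_=pose(p); a=r.apply(ax)
    y=R.from_rotvec(a*(np.pi+.15+th)).apply(r.apply([0,1,0])); z=-a
    return pts(p,[rim+ax*(1+s)])[0]+np.array(off)/1000, R.from_matrix(np.c_[np.cross(y,z),y,z]), a
def show(s,th,off=(0,0,0)):
    T,M,a=target(s,th,off); o=bot.get_obs(); Q=R.from_quat(o["tool_rot"])
    print("t %.2f"%o["clock"],"shift",((T-o["eef_pos"])*1000).round(1),"rot",(M*Q.inv()).as_rotvec().round(3),"j",np.round(o["joint_pos"],2),"F",np.round(o["ft_force"],1),"T",np.round(o["ft_torque"],2),"w",round(o["grip_width"],4))
    e=o["eef_pos"]-T; A=target(0,0)[0]; d=o["eef_pos"]-A; print("along",(d@a*1000).round(2),"lateral",((d-a*(d@a))*1000).round(2))
    F=np.array(o["ft_force"]); print("F tool xyz",Q.inv().apply(F).round(2),"along a %.2f"%(F@a),"T tool",Q.inv().apply(o["ft_torque"]).round(2))
if __name__=="__main__": show(*map(float,sys.argv[1:]))
E
python3 go.py 90 0
```

```text
t 1.87 shift [188.8 323.6 -39.1] rot [-0.063 -0.021  0.125] j [-0.69 -0.15 -0.41  1.02  0.45  2.15] F [ 1.1 -0.3  0.2] T [-0.19  0.41  0.03] w 0.0853
along 268.21 lateral [-105.11 -292.87 -115.27]
F tool xyz [0.91 0.65 0.29] along a -0.29 T tool [-0.01 -0.45 -0.05]
```

```bash
python3 -m inch '[18,30,0,-0.01,0,0.02,100, 36,62,0,-0.02,-0.01,0.03,100, 55,94,-2,-0.03,-0.01,0.05,100, 74,126,-5,-0.03,-0.01,0.06,100, 93,158,-9,-0.04,-0.01,0.08,100, 112,190,-14,-0.05,-0.01,0.1,100, 131,222,-20,-0.05,-0.02,0.11,100, 145,250,-26,-0.06,-0.02,0.12,100]' >/dev/null
python3 go.py 90 0
```

```text
t 2.53 shift [ 45.2  72.6 -11.6] rot [-0.002 -0.005  0.005] j [ 0.08 -0.02 -0.39  0.7   0.13  2.76] F [ 1.  -0.9  0.2] T [-0.21  0.48 -0.02] w 0.0855
along 133.79 lateral [-24.62 -65.1  -26.31]
F tool xyz [0.48 1.3  0.2 ] along a -0.20 T tool [ 0.04 -0.53  0.01]
```

```bash
python3 -m inch '[15,24,-4,0,0,0,100, 30,48,-8,0,0,0,100, 45,72,-12,0,-0.005,0.005,100, 45,72.5,-12,0,-0.005,0.005,100, 45,72.5,-12,0,-0.005,0.005,100]' >/dev/null
python3 go.py 40 0
python3 - <<'E'
from h import *
o=bot.get_obs()
for c in("scene","top"):
    im=bot.camera(c); cv2.imwrite(f"pics/{c}1.png",im)
    Q=R.from_quat(o["tool_rot"]);print(c,[proj(c,o["eef_pos"]+Q.apply([0,0,d])).round(1) for d in(0,.022,.09)])
E
python3 - <<'E'
import cv2,numpy as np
s=cv2.imread("pics/scene1.png");t=cv2.imread("pics/top1.png")
cv2.imwrite("pics/crop2.png",np.hstack([cv2.resize(s[120:240,120:220],(400,480),interpolation=3),cv2.resize(t[120:240,150:250],(400,480),interpolation=3)]))
E
```

```text
t 2.95 shift [ 24.7   9.7 -41.8] rot [-0.002 -0.003 -0.001] j [ 0.23  0.09 -0.31  0.65  0.06  2.89] F [-0.6 -0.3  0. ] T [-0.2   0.48 -0.06] w 0.0855
along 89.48 lateral [-1.48 -1.2  -1.04]
F tool xyz [-0.56 -0.01 -0.33] along a 0.33 T tool [ 0.03 -0.52  0.05]
scene [array([197.5, 163.9]), array([193.4, 171.3]), array([181.5, 193.1])]
top [array([206. , 175.2]), array([205.3, 172. ]), array([203.4, 162.8])]
```

View pics/crop2.png

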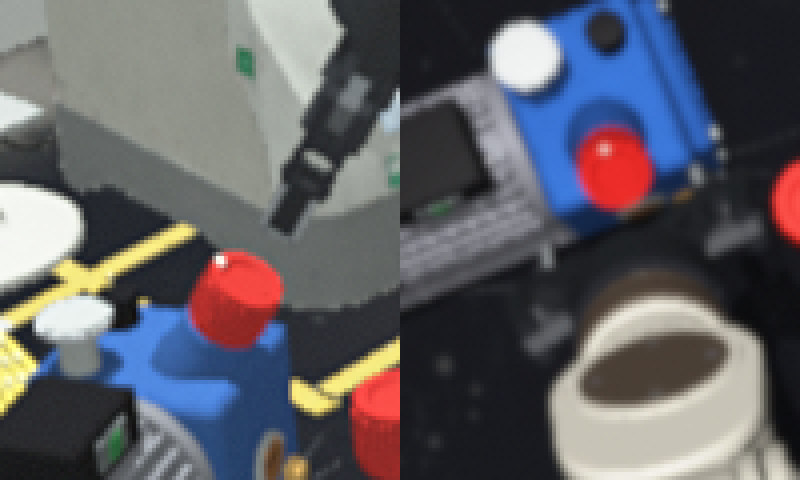

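The left half shows the tilted gripper lined up with the cap (scene crop, finger tip at 283,228, cap at 235,300). The top half shows the cap at (615,167) with the hand in front of it. I'm going in along the axis.

```bash
python3 -m inch '[7,2.5,-11,0,0,0,100, 14,5,-22,0,0,0,100, 20,7.5,-33,0,0,0,100, 25,9.5,-42,0,0,0,100, 25,9.5,-42,0,0,0,100, 25,9.5,-42,0,0,0,100]' 
python3 go.py 0 0
```

```text
clock: 3.55
eef_pos: [0.6044, 0.1611, 0.2128]
tool_rot: [0.936, 0.238, 0.256, -0.027]
ft_force: [-0.0, 0.3, 0.2]
grip_width: 0.0853
grasp_force: 0.0
t 3.55 shift [ 18.7   9.3 -34.9] rot [-0.002 -0.003  0.003] j [ 0.23  0.18 -0.32  0.55  0.06  2.89] F [-0.   0.3  0.2] T [-0.13  0.4  -0.02] w 0.0853
along 40.63 lateral [ 0.36 -2.33 -0.27]
F tool xyz [ 0.25 -0.29 -0.14] along a 0.14 T tool [ 0.07 -0.42  0.02]
```

```bash
python3 -m inch '[3,3,-5,0,0,0.003,100, 6,5,-10,0,0,0.003,100, 9,6,-16,0,0,0.003,100, 12,7,-22,0,0,0.003,100, 15,8,-28,0,0,0.003,100, 18.5,9.3,-35,0,0,0.003,100, 18.5,9.3,-35,0,0,0.003,100, 18.5,9.3,-35,0,0,0.003,100]' 
python3 go.py 0 0
```

```text
clock: 4.22
eef_pos: [0.623, 0.1713, 0.1771]
tool_rot: [0.936, 0.24, 0.256, -0.028]
ft_force: [-0.3, 0.7, 0.1]
grip_width: 0.0856
grasp_force: 0.0
t 4.22 shift [ 0.1 -0.9  0.8] rot [-0.002 -0.004 -0.001] j [ 0.24  0.26 -0.33  0.47  0.06  2.9 ] F [-0.3  0.7  0.1] T [-0.16  0.44 -0.02] w 0.0856
along -0.8 lateral [-0.49  0.72 -0.12]
F tool xyz [ 0.17 -0.72 -0.12] along a 0.13 T tool [ 0.06 -0.46  0.02]
```

```bash
python3 -m inch '[0,-0.8,1,0,0,0,60, 0,-0.8,1,0,0,0,50, 0,-0.8,1,0,0,0,40, 0,-0.8,1,0,0,0,30, 0,-0.8,1,0,0,0,0, 0,-0.8,1,0,0,0,0, 0,-0.8,1,0,0,0,0, 0,-0.8,1,0,0,0,0]' 
python3 go.py 0 0
```

```text
clock: 4.88
eef_pos: [0.6233, 0.1705, 0.1802]
tool_rot: [0.936, 0.24, 0.257, -0.028]
ft_force: [-4.7, -0.7, 5.7]
grip_width: 0.0432
grasp_force: 60.8
t 4.88 shift [-0.3 -0.1 -2.3] rot [-0.003 -0.001 -0.001] j [ 0.24  0.25 -0.32  0.47  0.06  2.9 ] F [-4.7 -0.7  5.7] T [-0.08  0.81  0.06] w 0.0432
along 1.86 lateral [1.13 0.44 0.7 ]
F tool xyz [-1.04 -1.15 -7.31] along a 7.31 T tool [ 0.32 -0.75  0.05]
```

```bash
python3 -m inch '[-0.1,0,0.2,-0.056,-0.021,0.104,0, -0.2,-0.1,0.3,-0.113,-0.041,0.208,0, -0.3,-0.1,0.5,-0.169,-0.062,0.312,0, -0.4,-0.1,0.7,-0.225,-0.083,0.416,0, -0.5,-0.2,0.8,-0.282,-0.103,0.52,0, -0.5,-0.2,1,-0.338,-0.124,0.624,0, -0.6,-0.2,1.2,-0.394,-0.145,0.727,0, -0.7,-0.3,1.3,-0.451,-0.166,0.831,0]' 
python3 go.py 1.54 .96;python3 - <<'E'
from h import *
for i in range(4): bot.camera("top"); o=bot.get_obs();print(o["eef_pos"],o["ft_force"])
cv2.imwrite("pics/top2.png",bot.camera("top"))
E
```

```text
clock: 5.55
eef_pos: [0.6224, 0.1715, 0.1808]
tool_rot: [0.717, 0.648, 0.24, 0.095]
ft_force: [-2.7, 2.8, 1.9]
grip_width: 0.0429
grasp_force: 60.9
t 5.55 shift [-0.  -1.3 -1.6] rot [ 0.001 -0.001 -0.007] j [ 0.24  0.25 -0.32  0.48  0.06  1.93] F [-2.7  2.8  1.9] T [0.49 0.65 0.29] w 0.0429
along 2.65 lateral [0.53 1.53 0.59]
F tool xyz [ 3.05 -1.93 -2.35] along a 2.37 T tool [0.72 0.47 0.09]
[0.62232897 0.17138453 0.18074809] [-2.91416147  2.32827811  1.68252234]
[0.62225979 0.17126281 0.18063901] [-2.53215926  3.07323987  2.27095011]
[0.6222479  0.17121365 0.1806555 ] [-3.22723707  2.690489    1.45788873]
[0.62227449 0.1711846  0.1806465 ] [-2.00713337  3.97193801  1.62088491]
```

```bash
for i in 1; do python3 -m inch '[-0.1,0,0.2,-0.056,-0.021,0.104,0, -0.2,-0.1,0.3,-0.113,-0.041,0.208,0, -0.3,-0.1,0.5,-0.169,-0.062,0.312,0, -0.4,-0.1,0.7,-0.225,-0.083,0.416,0, -0.5,-0.2,0.8,-0.282,-0.103,0.52,0, -0.5,-0.2,1,-0.338,-0.124,0.624,0, -0.6,-0.2,1.2,-0.394,-0.145,0.727,0, -0.7,-0.3,1.3,-0.451,-0.166,0.831,0]' |grep -v rot;done
python3 go.py 3.07 1.92
python3 -m inch '[-0.1,0,0.2,-0.056,-0.021,0.104,0, -0.2,-0.1,0.3,-0.113,-0.041,0.208,0, -0.3,-0.1,0.5,-0.169,-0.062,0.312,0, -0.4,-0.1,0.7,-0.225,-0.083,0.416,0, -0.5,-0.2,0.8,-0.282,-0.103,0.52,0, -0.5,-0.2,1,-0.338,-0.124,0.624,0, -0.6,-0.2,1.2,-0.394,-0.145,0.727,0, -0.7,-0.3,1.3,-0.451,-0.166,0.831,0]' |grep -v rot
python3 go.py 4.61 2.88
python3 - <<'E'
from h import *
im=bot.camera("scene");cv2.imwrite("pics/scene3.png",im);t=bot.camera("top")
cv2.imwrite("pics/crop3.png",np.hstack([cv2.resize(im[120:240,120:220],(400,480),interpolation=3),cv2.resize(t[120:240,150:250],(400,480),interpolation=3)]))
E
```

```text
clock: 6.47
eef_pos: [0.6207, 0.1708, 0.1814]
ft_force: [-5.8, 4.6, 3.3]
grip_width: 0.0432
grasp_force: 61.2
t 6.47 shift [ 0.9 -0.9 -0.9] rot [ 0.002 -0.002 -0.004] j [ 0.24  0.25 -0.33  0.48  0.05  0.97] F [-5.8  4.6  3.3] T [0.75 1.2  0.5 ] w 0.0432
along 4.1 lateral [-0.45  1.12 -0.02]
F tool xyz [ 6.31  1.56 -4.79] along a 4.80 T tool [0.17 1.49 0.12]
clock: 7.13
eef_pos: [0.6198, 0.1696, 0.1824]
ft_force: [-6.3, 0.9, 4.5]
grip_width: 0.0428
grasp_force: 61.4
t 7.13 shift [ 1.1  0.  -0.5] rot [ 0.003 -0.    -0.002] j [ 0.24  0.24 -0.33  0.48  0.05  0.01] F [-6.3  0.9  4.5] T [0.36 1.3  0.26] w 0.0428
along 5.59 lateral [-0.66  0.13 -0.33]
F tool xyz [ 2.93  2.75 -6.71] along a 6.71 T tool [-0.69  1.18  0.17]
```

View pics/crop3.png

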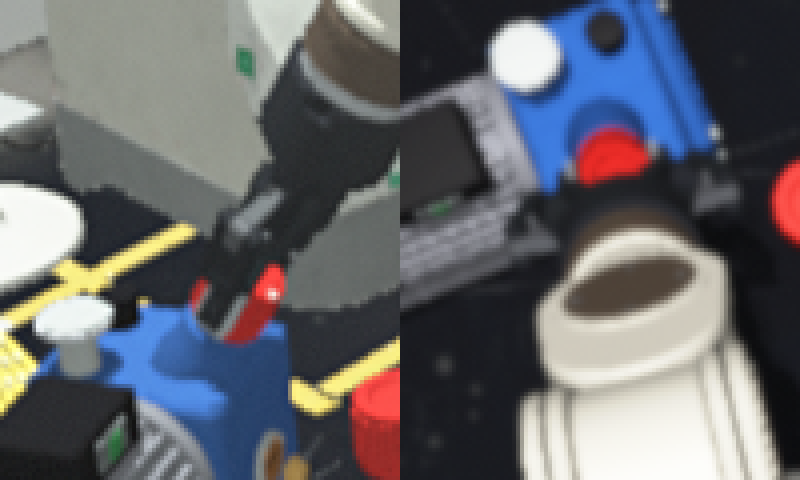

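The white dot has moved from the cap's upper left to its right (scene crop 273,293), so the cap is turning with the gripper. Forces are small, so I'm continuing.

```bash
python3 -m inch '[-0.2,-0.1,0.3,-0.056,-0.021,0.104,0, -0.3,-0.1,0.5,-0.113,-0.041,0.208,0, -0.4,-0.2,0.8,-0.169,-0.062,0.312,0, -0.5,-0.2,1,-0.225,-0.083,0.416,0, -0.6,-0.2,1.2,-0.282,-0.103,0.52,0, -0.7,-0.3,1.4,-0.338,-0.124,0.624,0, -0.8,-0.3,1.6,-0.394,-0.145,0.727,0, -0.9,-0.3,1.7,-0.451,-0.166,0.831,0]' |grep -v rot
python3 go.py 6.14 3.84
python3 -m inch '[-0.1,0,0.2,-0.056,-0.021,0.104,0, -0.2,-0.1,0.3,-0.113,-0.041,0.208,0, -0.3,-0.1,0.5,-0.169,-0.062,0.312,0, -0.4,-0.1,0.7,-0.225,-0.083,0.416,0, -0.5,-0.2,0.8,-0.282,-0.103,0.52,0, -0.5,-0.2,1,-0.338,-0.124,0.624,0, -0.6,-0.2,1.2,-0.394,-0.145,0.727,0, -0.7,-0.3,1.3,-0.451,-0.166,0.831,0]' |grep -v rot
python3 go.py 7.68 4.8
```

```text
clock: 7.9
eef_pos: [0.6197, 0.1686, 0.1841]
ft_force: [-3.3, 0.3, 2.2]
grip_width: 0.0426
grasp_force: 61.0
t 7.90 shift [ 0.5  0.7 -0.9] rot [ 0.002  0.002 -0.002] j [ 0.24  0.24 -0.33  0.48  0.05 -0.95] F [-3.3  0.3  2.2] T [0.1  0.96 0.13] w 0.0426
along 7.3 lateral [ 0.01 -0.54 -0.1 ]
F tool xyz [-0.08  2.03 -3.43] along a 3.43 T tool [-0.94  0.24  0.1 ]
clock: 8.57
eef_pos: [0.62, 0.1683, 0.1861]
ft_force: [-0.4, 1.2, 1.0]
grip_width: 0.0428
grasp_force: 60.8
t 8.57 shift [-0.5  0.8 -1.6] rot [-0.     0.003 -0.003] j [ 0.24  0.24 -0.33  0.48  0.06 -1.91] F [-0.4  1.2  1. ] T [0.16 0.61 0.15] w 0.0428
along 8.95 lateral [ 1.09 -0.61  0.47]
F tool xyz [-1.09 -0.79 -0.86] along a 0.86 T tool [-0.4  -0.5   0.05]
```

```bash
python3 -m inch '[-0.1,0,0.2,-0.056,-0.021,0.104,0, -0.2,-0.1,0.3,-0.113,-0.041,0.208,0, -0.3,-0.1,0.5,-0.169,-0.062,0.312,0, -0.4,-0.1,0.7,-0.225,-0.083,0.416,0, -0.5,-0.2,0.8,-0.282,-0.103,0.52,0, -0.5,-0.2,1,-0.338,-0.124,0.624,0, -0.6,-0.2,1.2,-0.394,-0.145,0.727,0, -0.7,-0.3,1.3,-0.451,-0.166,0.831,0]' |grep -v rot
python3 go.py 9.2 5.76
python3 -m inch '[0,0,0,0,0,0,60, 0,0,0,0,0,0,75, 0,0,0,0,0,0,100, 0,0,0,0,0,0,100, 0,0,0,0,0,0,100, 0,0,0,0,0,0,100]'
python3 go.py 9.2 5.76
```

```text
clock: 9.23
eef_pos: [0.6194, 0.1683, 0.1875]
ft_force: [0.3, 2.3, 0.6]
grip_width: 0.0427
grasp_force: 60.8
t 9.23 shift [-0.6  0.5 -1.6] rot [-0.001  0.001 -0.004] j [ 0.24  0.24 -0.32  0.49  0.06 -2.87] F [0.3 2.3 0.6] T [0.36 0.4  0.17] w 0.0427
along 10.42 lateral [ 1.2  -0.32  0.59]
F tool xyz [ 0.37 -2.35  0.03] along a -0.02 T tool [ 0.37 -0.41  0.09]
clock: 9.73
eef_pos: [0.6189, 0.1685, 0.1874]
tool_rot: [0.966, -0.011, 0.242, -0.093]
ft_force: [0.0, -0.2, -0.6]
grip_width: 0.0853
grasp_force: 0.0
t 9.73 shift [-0.2  0.3 -1.6] rot [-0.003 -0.001 -0.   ] j [ 0.24  0.24 -0.33  0.49  0.06 -2.86] F [ 0.  -0.2 -0.6] T [-0.16  0.49  0.02] w 0.0853
along 10.54 lateral [ 0.79 -0.09  0.41]
F tool xyz [-0.25  0.29  0.54] along a -0.54 T tool [-0.16 -0.49 -0.01]
```

```bash

python3 -m inch '[0,0,0,0.056,0.021,-0.104,100, 0,0,0,0.113,0.041,-0.208,100, 0,0,0,0.169,0.062,-0.312,100, 0,0,0,0.225,0.083,-0.416,100, 0,0,0,0.282,0.103,-0.52,100, 0,0,0,0.338,0.124,-0.624,100, 0,0,0,0.394,0.145,-0.727,100, 0,0,0,0.451,0.166,-0.831,100]' |grep force
python3 go.py 9.2 4.8
python3 -m inch '[0,0,0,0.056,0.021,-0.104,100, 0,0,0,0.113,0.041,-0.208,100, 0,0,0,0.169,0.062,-0.312,100, 0,0,0,0.225,0.083,-0.416,100, 0,0,0,0.282,0.103,-0.52,100, 0,0,0,0.338,0.124,-0.624,100, 0,0,0,0.394,0.145,-0.727,100, 0,0,0,0.451,0.166,-0.831,100]' |grep force
python3 -m inch '[0,0,0,0.056,0.021,-0.104,100, 0,0,0,0.113,0.041,-0.208,100, 0,0,0,0.169,0.062,-0.312,100, 0,0,0,0.225,0.083,-0.416,100, 0,0,0,0.282,0.103,-0.52,100, 0,0,0,0.338,0.124,-0.624,100, 0,0,0,0.394,0.145,-0.727,100, 0,0,0,0.451,0.166,-0.831,100]' |grep force
python3 -m inch '[0,0,0,0.056,0.021,-0.104,100, 0,0,0,0.113,0.041,-0.208,100, 0,0,0,0.169,0.062,-0.312,100, 0,0,0,0.225,0.083,-0.416,100, 0,0,0,0.282,0.103,-0.52,100, 0,0,0,0.338,0.124,-0.624,100, 0,0,0,0.394,0.145,-0.727,100, 0,0,0,0.451,0.166,-0.831,100]' |grep force
python3 go.py 9.2 1.92
```

```text
ft_force: [0.9, -0.1, 0.6]
grasp_force: 0.0
t 10.40 shift [-0.2  0.2 -1.7] rot [-0.006  0.001  0.005] j [ 0.24  0.23 -0.33  0.48  0.06 -1.9 ] F [ 0.9 -0.1  0.6] T [-0.23  0.48 -0.01] w 0.0854
along 10.59 lateral [0.82 0.04 0.45]
F tool xyz [ 0.64 -0.87 -0.11] along a 0.11 T tool [-0.53 -0.07 -0.01]
ft_force: [0.2, -0.6, -0.4]
grasp_force: 0.0
ft_force: [0.2, -0.6, -0.1]
grasp_force: 0.0
ft_force: [-0.2, -0.3, -0.1]
grasp_force: 0.0
t 12.40 shift [-0.2  0.2 -1.7] rot [-0.001 -0.002  0.007] j [ 0.24  0.24 -0.32  0.49  0.05  0.98] F [-0.2 -0.3 -0.1] T [-0.17  0.43  0.04] w 0.0857
along 10.6 lateral [0.82 0.05 0.46]
F tool xyz [-0.02 -0.37 -0.09] along a 0.09 T tool [ 0.41  0.23 -0.04]
```

```bash

python3 -m inch '[0,0,0,0.056,0.021,-0.104,100, 0,0,0,0.113,0.041,-0.208,100, 0,0,0,0.169,0.062,-0.312,100, 0,0,0,0.225,0.083,-0.416,100, 0,0,0,0.282,0.103,-0.52,100, 0,0,0,0.338,0.124,-0.624,100, 0,0,0,0.394,0.145,-0.727,100, 0,0,0,0.451,0.166,-0.831,100]' |grep force
python3 -m inch '[0,0,0,0.056,0.021,-0.104,100, 0,0,0,0.113,0.041,-0.208,100, 0,0,0,0.169,0.062,-0.312,100, 0,0,0,0.225,0.083,-0.416,100, 0,0,0,0.282,0.103,-0.52,100, 0,0,0,0.338,0.124,-0.624,100, 0,0,0,0.394,0.145,-0.727,100, 0,0,0,0.451,0.166,-0.831,100]' |grep force
python3 go.py 9.2 0
python3 - <<'E'
from h import *
im=bot.camera("scene");t=bot.camera("top")
cv2.imwrite("pics/crop4.png",np.hstack([cv2.resize(im[120:240,120:220],(400,480),interpolation=3),cv2.resize(t[120:240,150:250],(400,480),interpolation=3)]))
E
```

```text
ft_force: [0.3, -0.0, 0.1]
grasp_force: 0.0
ft_force: [-0.1, -0.5, -0.6]
grasp_force: 0.0
t 13.73 shift [-0.2  0.2 -1.7] rot [-0.005 -0.003  0.004] j [ 0.24  0.24 -0.32  0.49  0.06  2.9 ] F [-0.1 -0.5 -0.6] T [-0.16  0.46 -0.01] w 0.0853
along 10.58 lateral [0.82 0.05 0.46]
F tool xyz [-0.63  0.32  0.4 ] along a -0.40 T tool [ 0.07 -0.48  0.02]
```

View pics/crop4.png

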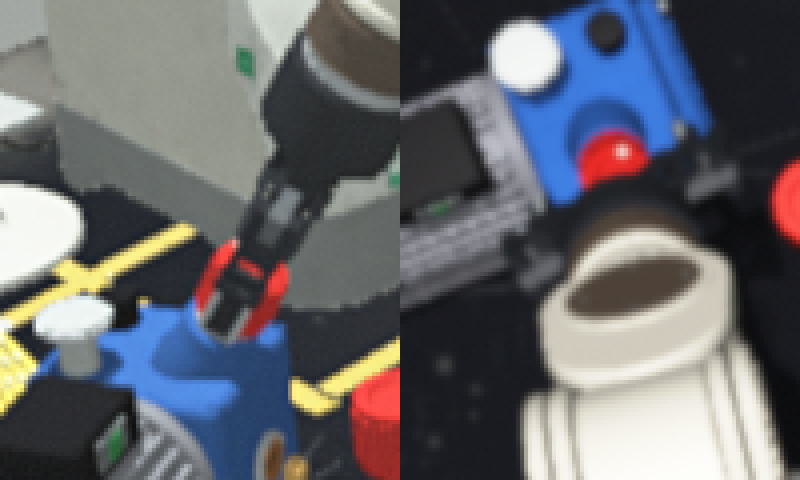

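The cap is still upright on the neck (scene crop 240,290), with its dot back near the start side. I'm re-gripping it.

```bash

python3 -m inch '[0,0,-0.5,0,0,0,60, 0,0,-0.5,0,0,0,50, 0,0,-0.5,0,0,0,40, 0,0,-0.5,0,0,0,30, 0,0,-0.5,0,0,0,0, 0,0,-0.5,0,0,0,0, 0,0,-0.5,0,0,0,0, 0,0,-0.5,0,0,0,0]' 
python3 go.py 9.2 0
python3 -m inch '[-0.1,0,0.2,-0.056,-0.021,0.104,0, -0.2,-0.1,0.3,-0.113,-0.041,0.208,0, -0.3,-0.1,0.5,-0.169,-0.062,0.312,0, -0.4,-0.1,0.7,-0.225,-0.083,0.416,0, -0.5,-0.2,0.8,-0.282,-0.103,0.52,0, -0.5,-0.2,1,-0.338,-0.124,0.624,0, -0.6,-0.2,1.2,-0.394,-0.145,0.727,0, -0.7,-0.3,1.3,-0.451,-0.166,0.831,0]' |grep -v rot
python3 go.py 10.7 0.96
```

```text
clock: 14.5
eef_pos: [0.6188, 0.1686, 0.1873]
tool_rot: [0.936, 0.24, 0.257, -0.027]
ft_force: [-4.4, -1.5, 4.5]
grip_width: 0.0432
grasp_force: 60.5
t 14.50 shift [-0.1  0.2 -1.4] rot [-0.002 -0.001 -0.002] j [ 0.24  0.24 -0.32  0.49  0.06  2.89] F [-4.4 -1.5  4.5] T [-0.3   0.75 -0.01] w 0.0432
along 10.45 lateral [0.65 0.01 0.36]
F tool xyz [-1.7  -0.36 -6.2 ] along a 6.20 T tool [ 0.09 -0.8   0.  ]
clock: 15.17
eef_pos: [0.6183, 0.1694, 0.1889]
ft_force: [-3.6, 1.2, 4.6]
grip_width: 0.0432
grasp_force: 60.6
t 15.17 shift [-0.2 -0.8 -1.8] rot [ 0.001 -0.001 -0.007] j [ 0.24  0.23 -0.32  0.5   0.06  1.93] F [-3.6  1.2  4.6] T [0.32 0.61 0.2 ] w 0.0432
along 12.01 lateral [0.87 1.02 0.67]
F tool xyz [ 2.05 -1.28 -5.44] along a 5.44 T tool [0.66 0.28 0.08]
```

```bash

python3 -m inch '[-0.1,0,0.2,-0.056,-0.021,0.104,0, -0.2,-0.1,0.3,-0.113,-0.041,0.208,0, -0.3,-0.1,0.5,-0.169,-0.062,0.312,0, -0.4,-0.1,0.7,-0.225,-0.083,0.416,0, -0.5,-0.2,0.8,-0.282,-0.103,0.52,0, -0.5,-0.2,1,-0.338,-0.124,0.624,0, -0.6,-0.2,1.2,-0.394,-0.145,0.727,0, -0.7,-0.3,1.3,-0.451,-0.166,0.831,0]' |grep -v rot
python3 -m inch '[-0.1,0,0.2,-0.056,-0.021,0.104,0, -0.2,-0.1,0.3,-0.113,-0.041,0.208,0, -0.3,-0.1,0.5,-0.169,-0.062,0.312,0, -0.4,-0.1,0.7,-0.225,-0.083,0.416,0, -0.5,-0.2,0.8,-0.282,-0.103,0.52,0, -0.5,-0.2,1,-0.338,-0.124,0.624,0, -0.6,-0.2,1.2,-0.394,-0.145,0.727,0, -0.7,-0.3,1.3,-0.451,-0.166,0.831,0]' |grep -v rot
python3 go.py 13.8 2.88
```

```text
clock: 15.83
eef_pos: [0.6168, 0.1694, 0.1899]
ft_force: [-6.7, 1.4, 5.5]
grip_width: 0.0428
grasp_force: 60.9
clock: 16.5
eef_pos: [0.6156, 0.1685, 0.1907]
ft_force: [-7.7, 0.4, 6.4]
grip_width: 0.0429
grasp_force: 61.1
t 16.50 shift [ 1.  -0.5 -0.9] rot [ 0.003  0.001 -0.005] j [ 0.24  0.23 -0.33  0.5   0.05  0.01] F [-7.7  0.4  6.4] T [0.17 1.31 0.15] w 0.0429
along 15.0 lateral [-0.45  0.69 -0.11]
F tool xyz [ 3.24  2.68 -9.09] along a 9.09 T tool [-0.48  1.23  0.17]
```

```bash

python3 -m inch '[-0.2,-0.1,0.3,-0.056,-0.021,0.104,0, -0.3,-0.1,0.5,-0.113,-0.041,0.208,0, -0.4,-0.2,0.8,-0.169,-0.062,0.312,0, -0.5,-0.2,1,-0.225,-0.083,0.416,0, -0.6,-0.2,1.2,-0.282,-0.103,0.52,0, -0.7,-0.3,1.4,-0.338,-0.124,0.624,0, -0.8,-0.3,1.6,-0.394,-0.145,0.727,0, -0.9,-0.3,1.7,-0.451,-0.166,0.831,0]' |grep -v rot
python3 -m inch '[-0.1,0,0.2,-0.056,-0.021,0.104,0, -0.2,-0.1,0.3,-0.113,-0.041,0.208,0, -0.3,-0.1,0.5,-0.169,-0.062,0.312,0, -0.4,-0.1,0.7,-0.225,-0.083,0.416,0, -0.5,-0.2,0.8,-0.282,-0.103,0.52,0, -0.5,-0.2,1,-0.338,-0.124,0.624,0, -0.6,-0.2,1.2,-0.394,-0.145,0.727,0, -0.7,-0.3,1.3,-0.451,-0.166,0.831,0]' |grep -v rot
python3 go.py 17 4.8
```

```text
clock: 17.17
eef_pos: [0.6152, 0.1675, 0.1922]
ft_force: [-4.2, -1.7, 4.3]
grip_width: 0.0429
grasp_force: 60.7
clock: 17.83
eef_pos: [0.6152, 0.1673, 0.194]
ft_force: [-3.0, -0.4, 3.1]
grip_width: 0.0429
grasp_force: 60.5
t 17.83 shift [-0.1  0.2 -1.4] rot [-0.001  0.003 -0.006] j [ 0.24  0.22 -0.33  0.5   0.06 -1.91] F [-3.  -0.4  3.1] T [-0.07  0.67 -0.07] w 0.0429
along 18.17 lateral [0.64 0.02 0.35]
F tool xyz [-0.93  0.84 -4.16] along a 4.16 T tool [-0.61 -0.26  0.15]
```

```bash

python3 -m inch '[-0.1,0,0.2,-0.056,-0.021,0.104,0, -0.2,-0.1,0.4,-0.113,-0.041,0.208,0, -0.4,-0.2,0.8,-0.169,-0.062,0.312,0, -0.7,-0.3,1.3,-0.225,-0.083,0.416,0, -0.9,-0.3,1.7,-0.225,-0.083,0.416,0, -1.2,-0.4,2.2,-0.225,-0.083,0.416,0]' |grep -v rot
python3 -m inch '[-0.5,-0.2,0.9,0,0,0,0, -1.1,-0.4,2,0,0,0,0, -1.6,-0.6,3,0,0,0,0, -2.3,-0.9,4.3,0,0,0,0]'
```

```text
clock: 18.33
eef_pos: [0.6138, 0.1667, 0.1954]
ft_force: [0.7, 0.4, -1.2]
grip_width: 0.0427
grasp_force: 60.8
clock: 18.67
eef_pos: [0.6116, 0.1658, 0.2003]
tool_rot: [0.936, -0.239, 0.213, -0.149]
ft_force: [0.3, 1.2, -0.4]
grip_width: 0.0431
grasp_force: 60.8
```

The cap is free: the pull shows no load and the grip is still 61 N at 43 mm. I'm lifting clear and working out the carry.

```bash

python3 -m inch '[-5,-2,9,0,0,0,0, -10,-4,19,0,0,0,0, -16,-6,31,0,0,0,0, -22,-8,45,0,0,0,0, -28,-10,60,0,0,0,0, -34,-11,70,0,0,0,0]' |grep -v rot
cat > pl.py <<'E'
from h import *
o=bot.get_obs();Q=R.from_quat(o["tool_rot"])
yaw=-.32+1.5+np.pi; x=np.array([np.cos(yaw),np.sin(yaw),0]);z=np.array([0,0,-1.])
M=R.from_matrix(np.c_[x,np.cross(z,x),z]); T=np.array([.446,-.15,.10])
print("t %.2f"%o["clock"],"shift",((T-o["eef_pos"])*1000).round(1),"rot",(M*Q.inv()).as_rotvec().round(3),"eef",np.round(o["eef_pos"],4),"j",np.round(o["joint_pos"],2),"F",np.round(o["ft_force"],1),"w",round(o["grip_width"],4),"tilt",np.round(Q.apply([0,0,1]),4))
E
python3 pl.py
python3 - <<'E'
from h import *
print("big bottle top",tri((293,210),(248,250)))
E
```

```text
clock: 19.17
eef_pos: [0.5778, 0.1547, 0.2736]
ft_force: [1.3, 0.0, -1.3]
grip_width: 0.0427
grasp_force: 60.9
t 19.17 shift [-131.8 -304.7 -173.6] rot [ 0.21   0.539 -1.424] eef [0.5778 0.1547 0.2736] j [ 0.23  0.07 -0.28  0.69  0.06 -2.39] F [ 1.3  0.  -1.3] w 0.0427 tilt [ 0.4729  0.1771 -0.8631]
big bottle top [0.40386165 0.05779313 0.15696858]
```

```bash

python3 -m inch '[-4,-10,2,0.013,0.034,-0.09,0, -14,-32,4,0.026,0.067,-0.18,0, -24,-56,4,0.039,0.1,-0.27,0, -34,-80,4,0.052,0.134,-0.36,0, -44,-104,4,0.065,0.168,-0.45,0, -54,-128,4,0.078,0.2,-0.54,0, -64,-150,4,0.092,0.235,-0.62,0, -74,-172,4,0.105,0.27,-0.71,0]' |grep -v rot
python3 -m inch '[-10,-22,0,0.013,0.034,-0.09,0, -20,-44,0,0.026,0.067,-0.18,0, -30,-66,0,0.039,0.1,-0.27,0, -38,-86,0,0.052,0.134,-0.36,0, -45,-104,0,0.065,0.168,-0.45,0, -52,-120,0,0.078,0.2,-0.54,0, -57,-130,0,0.092,0.235,-0.62,0, -58,-132,0,0.105,0.27,-0.71,0]' |grep -v rot
python3 pl.py
python3 - <<'E'
from h import *
a=bot.camera("scene");b=bot.camera("top")
print([(np.round(d["uv"]),d["confidence"],d["mask"].sum()) for d in bot.silhouettes("scene","tray")+bot.silhouettes("top","tray")])
cv2.imwrite("pics/5.png",np.hstack([cv2.resize(a[120:300,200:400],(400,360),interpolation=3),cv2.resize(b[100:300,200:400],(400,400),interpolation=3)[:360]]))
E
```

```text
clock: 19.83
eef_pos: [0.5028, -0.0181, 0.2756]
ft_force: [0.5, 0.1, -0.7]
grip_width: 0.0431
grasp_force: 61.0
clock: 20.5
eef_pos: [0.4449, -0.1507, 0.2756]
ft_force: [-0.4, 0.0, -0.9]
grip_width: 0.0431
grasp_force: 61.0
t 20.50 shift [   1.1    0.7 -175.6] rot [-0.004 -0.001  0.003] eef [ 0.4449 -0.1507  0.2756] j [-0.33  0.17 -0.02  1.38  0.   -1.51] F [-0.4  0.  -0.9] w 0.0431 tilt [-0.0012  0.004  -1.    ]
[(array([329., 220.]), 0.87, np.int64(2425)), (array([320., 128.]), 0.18, np.int64(231)), (array([312., 233.]), 0.86, np.int64(3411))]
```

View pics/5.png

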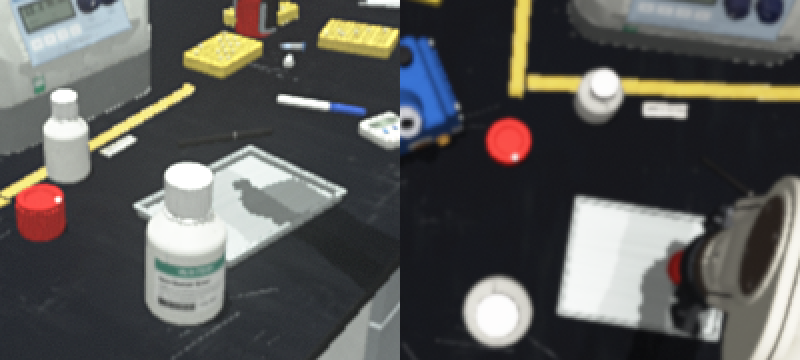

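The big bottle is at left crop (186,245) and the small bottle at (66,140). The tray is empty below the gripper (left crop 240,200; right crop 640,270). I'm lowering the cap.

```bash

python3 -m inch '[1,1,-20,0,0,0.003,0, 1,1,-55,0,0,0.003,0, 1,1,-95,0,0,0.003,0, 1,1,-135,0,0,0.003,0, 1,1,-170,0,0,0.003,0, 1,1,-200,0,0,0.003,0, 1,1,-225,0,0,0.003,0, 1,1,-238,0,0,0.003,0]' |grep -v rot
python3 -m inch '[0,0,0,-0.004,0,0,0, 0,0,0,-0.004,0,0,0]'|grep -v rot; python3 pl.py
python3 -m inch '[0,0,-0.7,0,0,0,0, 0,0,-1.4,0,0,0,0, 0,0,-2,0,0,0,0, 0,0,-2,0,0,0,0]'|grep -v rot
```

```text
clock: 21.37
eef_pos: [0.4446, -0.1467, 0.0339]
ft_force: [-0.6, -0.1, -1.1]
grip_width: 0.0429
grasp_force: 61.1
clock: 21.53
eef_pos: [0.4463, -0.1474, 0.0364]
ft_force: [0.7, -0.1, -0.7]
grip_width: 0.0429
grasp_force: 61.1
t 21.53 shift [-0.3 -2.6 63.6] rot [-0.001 -0.002 -0.009] eef [ 0.4463 -0.1474  0.0364] j [-0.32  0.4  -0.4   0.77  0.   -1.51] F [ 0.7 -0.1 -0.7] w 0.0429 tilt [-1.9e-03  8.0e-04 -1.0e+00]
clock: 21.87
eef_pos: [0.4475, -0.1483, 0.0353]
ft_force: [-0.4, 0.5, -1.1]
grip_width: 0.0433
grasp_force: 61.1
```

```bash

for i in 1; do python3 -m inch '[0,0,-0.7,0,0,0,0, 0,0,-1.4,0,0,0,0, 0,0,-2,0,0,0,0, 0,0,-2,0,0,0,0, 0,0,-2,0,0,0,0]'|grep -E "pos|ft"; python3 -m inch '[0,0,-0.7,0,0,0,0, 0,0,-1.4,0,0,0,0, 0,0,-2,0,0,0,0, 0,0,-2,0,0,0,0]'|grep -E "pos|ft"; python3 -m inch '[0,0,-0.5,0,0,0,0, 0,0,-1,0,0,0,0, 0,0,-1,0,0,0,0, 0,0,-1,0,0,0,0]'|grep -E "pos|ft";done
```

```text
eef_pos: [0.4466, -0.1481, 0.0322]
ft_force: [0.8, -0.1, -0.2]
eef_pos: [0.4466, -0.1481, 0.0302]
ft_force: [-0.4, 0.9, -0.4]
eef_pos: [0.4466, -0.1481, 0.03]
ft_force: [-2.1, -0.1, 5.7]
```

Contact is at TCP z 0.030 with about 6 N, so I'm letting go and rising straight up.

```bash

python3 -m inch '[0,0,0,0,0,0,55, 0,0,0,0,0,0,60, 0,0,0,0,0,0,80, 0,0,0,0,0,0,100, 0,0,0,0,0,0,100, 0,0,0,0,0,0,100, 0,0,0,0,0,0,100]'|grep -v rot
python3 -m inch '[0,0,8,0,0,0,100, 0,0,20,0,0,0,100, 0,0,40,0,0,0,100, 0,0,70,0,0,0,100, 0,0,105,0,0,0,100, 0,0,145,0,0,0,100, 0,0,185,0,0,0,100, -20,-30,220,0,0,0,100]'|grep -v rot
python3 -m inch '[-20,-30,5,0,0,0,100, -50,-60,5,0,0,0,100, -80,-95,5,0,0,0,100, -110,-130,5,0,0,0,100, -130,-160,5,0,0,0,100, -140,-180,5,0,0,0,100, -140,-180,5,0,0,0,100]'|grep -v rot
python3 - <<'E'
from h import *
a=bot.camera("scene");b=bot.camera("top")
for c in("scene","top"): print(c,[(np.round(d["uv"]),round(d["confidence"],2)) for d in bot.spot_point(c,"cap")])
cv2.imwrite("pics/6.png",np.hstack([cv2.resize(a[120:300,200:400],(400,360),interpolation=3),cv2.resize(b[100:300,200:400],(400,400),interpolation=3)[:360]]))
E
```

```text
clock: 23.53
eef_pos: [0.4467, -0.1481, 0.0293]
ft_force: [-0.9, 0.5, -0.8]
grip_width: 0.0848
grasp_force: 0.0
clock: 24.2
eef_pos: [0.4327, -0.1711, 0.2477]
ft_force: [1.4, -0.7, -0.2]
grip_width: 0.0854
grasp_force: 0.0
clock: 24.78
eef_pos: [0.2877, -0.3566, 0.2491]
ft_force: [0.6, 0.3, -0.6]
grip_width: 0.0854
grasp_force: 0.0
scene [(array([223., 234.]), 0.93), (array([320., 220.]), 0.82), (array([181., 195.]), 0.56)]
top [(array([253., 170.]), 0.87), (array([322., 232.]), 0.49)]
```

View pics/6.png

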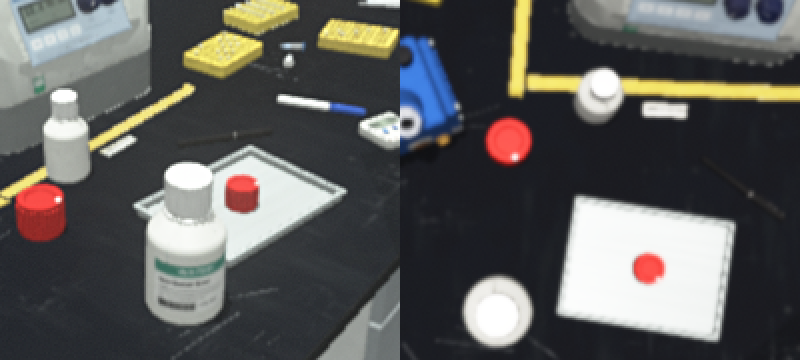

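The cap stands upright in the middle of the tray with its top and dot showing (left crop 242,194; right crop 648,267). Both bottles are where they were, and the gripper is clear.

```bash
python3 -c "
from workcell import bot
print(bot.job_done())"
```

```text
the job is handed in; nothing more can be done
None
```

The red filler cap is unscrewed and standing open side down in the middle of the drip tray, released, with the oil bottle not moved; I handed the job in at about 25 s of the 72 s allowed, and no result came back.

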